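# Pull the pad pin and show the brake lining to the inspection camera

## Robot

A 6-joint arm with a two-finger parallel gripper is mounted at the origin on a cart in front of the work surface, level with it; the furniture and walls round the work are solid. World frame = base frame: x ahead of the robot, y to its left, z up, the work surface at z = 0. Lengths are in m, angles in rad, forces in N, time in s.
With the tool pointing down it reaches from about 0.35 to 0.85 m from the base axis. Payload 8.1 kg.
Tool frame: the origin (TCP) lies at the very end of the fingers, on their centre line; the grasp point (between the pads) lies 19 mm behind it; z points along the fingers, x is the direction in which the jaws open and shut, and the axes are right-handed (so a half turn about z gives the same grasp; the last joint's range is limited). The gripper opens to 93 mm and grips with 3 to 60 N. Pads are 15 mm wide; open, the fingers measure 128 mm over their backs; the gripper's body (75 mm by 188 mm) begins 65 mm behind the grasp point.
Start: joints at [1.225, 0.13, 1.488, -0, 1.523, -0.085], TCP at [0.155, 0.58, 0.219] pointing down, gripper open.
Joint ranges: [-2.96, 2.96], [-0.89, 2.26], [0.02, 2.5], [-1.34, 4.48], [0, 2.73], [-2.66, 2.66]. Speed limits (rad/s): [2.39, 2.39, 2.79, 3.14, 3.14, 3.14].

## Interface

Orientations are given as a rotation vector (axis times angle).
In Python, from plant import robot gives the robot as it stands. The module is installed in compiled form; this text tells all that it offers.
- The arm moves only by the tool jog_arm, never from a script. Its argument "commands" is one flat list of numbers, 5 for each row, row after row: the gripper's target within -1 to 1 (shut at 1, half-way at 0, fully open at -1), then the shift along the tool's x, y, z in m, then the turn about the tool's z in degrees. A call has 1 to 20 rows; each row shifts and turns the commanded pose from where the row before left it, along the tool's axes as they then stand; what a row does not reach is not made up. A row lasts 1/12 s, in which the tool goes at most 41.7 mm and 7.16 degrees, less where a joint would pass 70% of its speed; a pose out of reach is approached as far as the arm can. A call is refused whole if a number of a shift passes 0.0417 or a number of a turn 7.16, either way. A call with a gripper value outside its range is refused whole. The fingers move at their own pace and stop on an object; "grip_force" is the grip in N (left out, the last holds). Time passes only in rows, so rows that do not move let the fingers close. It gives the time, the measured TCP pose, the force and the opening at its end, in the units of the state.
- robot.read_state(): the state, without advancing time (a new reading comes with each control period).
- robot.read_camera(name): name is "side" or "top"; returns a dict with "img" (480x640x3 uint8, blue, green, red), "vfov" (degrees; the focal length in pixels is half the picture's height over the tangent of half this angle, whatever the lens; pixels are square), "cx", "cy" (the principal point, pixels), "extrinsics" (4x4, takes a point from world to camera coordinates). Camera axes: x right, y down, z forward; pixel columns grow to the right and rows downward; lengths in m; the calibration is good to about 2 mm. A picture is of the moment at which its call begins. There is no depth.
- robot.close_job(): hands the job in, once; it reports no verdict.
Trained networks look in a picture, given as the dict that the camera call returned (one of the last four; its "shot" number tells which), for a name from the list of things; names that differ only in an ending like _2 or _b are one class to them, and where a whole thing is asked for, a point or a joint stands for the part that bears it (a point fixed in the world has none). Each returns a list of dicts, best first, with "score" (0 to 1); they miss things now and then, are a little off and sometimes report something else, mostly with a low value. They report only what shows in the picture. A call takes as long as a camera call. They do not tell look-alikes from the thing itself.
- robot.recognise(thing, picture): "box" ([centre column, centre row, width, height] as shares, 0 to 1, of the picture: columns of its width, rows of its height, round what is visible of it).
- robot.pinpoint(thing, picture): "position" ([row, column] as shares, 0 to 1, of the picture: columns of its width, rows of its height: a listed point, or the origin of a listed thing).
The state is a dict: "t": time; "q": joint angles; "dq": joint speeds; "joint_torque": joint torques, N m; "tool_pos": TCP position; "orientation": TCP orientation; "force": force on the tool from outside, world axes, zero at the start; "wrist_torque": the same for the moment, N m; "opening": finger opening in m.
Only numpy, scipy, OpenCV 4.12 (cv2) and the standard library are available. Lean on these libraries where they do the work, as an engineer would, in place of code of your own. Each camera call takes 0.05 s, during which the arm holds its last target.

## Task

Check the brake pad in the red caliper: draw out its brass-headed retaining pin and lay it in the notched saddle on the caliper's stand, head on the same side as before, then lift the pad out. Finish holding the pad still in the air 10 cm in front of the inspection camera, finned tab upward, its friction lining squarely facing the lens and centred on it. Keep the gripper off the lining and the camera, and leave the other pad, the pen and the feeler gauge where they are.

Things in the scene. Friction and masses are not known exactly. Their poses are not given: they have to be found in the camera images.
- stand: Red brake caliper bolted on its stand, fixed. Origin: caliper's centre at bench level; pin goes in from -x. Base plate 10 mm thick, x +-50, y -118..78 mm. Caliper x -38..29, y +-69 (lugs to +-70), flat top z 74. Its pad bay opens upward: x +-17, y +-36, floor z 24; the pad's plate stands in upright end slots (0.8 mm play across, 2 mm at each end), so it leaves only straight up, 50 mm, pin out.
- bore_mouth (a point): Mouth of the pin bore in the caliper's -x face, axes as stand: stand x = -35, y = 0, z = 62 mm. Bore 10 mm wide, level along stand x, right through both caliper halves to x = 29 and through a 12 mm hole in the pad.
- saddle (a point): Parking place, axes as stand, at its x -10, y -94, z 46 mm. Steel channel with two upright flanges (4 mm thick, 43 wide) at stand x -33 and +13, each with a notch open upward: 12 mm wide, floor z 42, mouth flared to 33 mm at the top, z 59. The pin's shank lies across both notches along stand x, its shoulder just outside (-x of) the nearer flange; pin_mid then coincides with this point.
- pin: Loose pad pin, 60 g. Origin on its axis at the shoulder, +x along the steel shank (8 mm thick, 65 long, tapered nose). At -x a collar 16 mm wide, 3 long, then a ribbed brass head 14 mm thick, x -3..-30. Starts fully home in the bore along stand x (axis z 61, shoulder 2 mm outside the caliper's face); slides freely out toward stand -x, clear after 65 mm. Centre of mass 12 to 18 mm along the shank.
- pin_grip (a point): Point of the brass head to grip, on the pin's axis at pin x = -18 mm, 20 mm outside the caliper's face; free on both sides, to be gripped from above with the fingers across the pin.
- pin_mid (a point): Point on the pin's axis, 27 mm along the shank from the shoulder.
- pin_tip (a point): Nose of the pin, 65 mm along the shank from the shoulder.
- pad: Loose brake pad, 140-220 g. Origin: middle of the underside of its steel backing plate, z up, +x out of the dark lining (to stand +x at first). Plate 5 mm thick (x +-2.5), 68 wide, 50 high, pin hole at z 38; lining x 2.5..10, y +-27, z 0..32; aluminium finned tab to grip: x -2.5..6.5 (9 mm thick), y +-17, z 51..82, above the caliper at first. Starts on the bay floor, stand x -13.8, y 0, z 24 mm.
- pad_lining: The friction lining, a fixed part of that pad, origin and axes as pad; the gripper must not touch it.
- pad_tab (a point): Point of the finned tab to grip: pad x = 2, y = 0, z = 73 mm, in the middle of its 9 mm thickness (fingers close along pad x, tool from above); 23 mm above the caliper's top at first.
- lining_face (a point): Centre of the face of the friction lining: pad x = 10, y = 0, z = 16 mm.
- camera_stand: Inspection camera's stand, fixed: grey base 110 x 90 x 12 mm, column 16 mm thick at x = 30 mm, top at z = 251 mm. Origin: centre of the base at bench level, z up; the camera on it looks to -x.
- lens (a point): Centre of the camera's front glass inside a white ring light 52 mm across; axes as camera_stand. The camera looks level along its -x, so the place to show the lining is x = -100 mm of this point. Its height varies, 120 to 180 mm above the bench, clamped during the job. The camera head lies behind it, 52 mm wide.
- old_pad: The other pad, worn and already out: same shape but lining 3.5 mm thick, lying flat, lining up: bystander. Origin in the middle of the end away from its tab, 2.5 mm above the bench; its z lies along the bench toward the tab.
- marker: Blue marker pen, 13 x 130 mm, lying on the bench: bystander.
- feeler: Steel feeler gauge, 52 x 104 x 11 mm, lying on the bench: bystander.
Mind the look-alikes: they are no part of the job. What is shaped like the pin but brown is not meant.

How it is judged:
On the way, in this order (a step that is already met when the one before it is completed fails the run):
1. the pin is drawn right out of the caliper while the pad stays in it (x of pin_tip in the frame of bore_mouth below -0.001 m and z of pad in the frame of stand below 0.035 m), for 0.05 s.
2. the pin lies in both notches of the saddle, head on its old side, let go and at rest, the pad still in the caliper (y of pin_mid in the frame of saddle between -0.005 and 0.005 m and x of pin_mid in the frame of saddle between -0.012 and 0.012 m and z of pin_mid in the frame of saddle between -0.004 and 0.004 m and angle between the x axis of pin and the x axis of stand, either way round below 0.12 rad and contact force between the fingers and pin below 0.2 N and linear speed of pin below 0.02 m/s and z of pad in the frame of stand below 0.035 m and x of pin_grip in the frame of saddle below 0 m), for 0.2 s.
3. the pad is lifted clear of the caliper in the gripper (z of pad in the frame of stand above 0.076 m and contact force between the fingers and pad above 1 N), for 0.1 s.
At the end, for the whole second after the job is handed in: Pad held still by the gripper alone: lining centre 85-115 mm before the lens, within 15 mm of its axis across and in height, facing it within 12 deg, tab up within 12 deg. Pin free in both notches, head to stand -x, pin_mid within 12 mm along, 5 mm across, 4 mm in height of the saddle, 7 deg (x of lining_face in the frame of lens between -0.115 and -0.085 m and y of lining_face in the frame of lens between -0.015 and 0.015 m and z of lining_face in the frame of lens between -0.015 and 0.015 m and x of lens in the frame of pad above 0.05 m and angle between the x axis of pad and the x axis of lens, either way round below 0.21 rad and angle between pad's own z axis and vertical below 0.21 rad and linear speed of each of pad, pin below 0.02 m/s and angular speed of pad below 0.15 rad/s and contact force between the fingers and pad above 2 N and contact force between pad and stand below 0.1 N and contact force between pad and camera_stand below 0.1 N and height (world z) of pad above 0.06 m and y of pin_mid in the frame of saddle between -0.005 and 0.005 m and x of pin_mid in the frame of saddle between -0.012 and 0.012 m and z of pin_mid in the frame of saddle between -0.004 and 0.004 m and angle between the x axis of pin and the x axis of stand, either way round below 0.12 rad and contact force between the fingers and pin below 0.2 N and x of pin_grip in the frame of saddle below 0 m); the arm keeps its last pose, push and grip.
It fails at once if the other pad, the pen or the feeler gauge is pushed more than 25 mm from its place (distance of any of old_pad, marker, feeler from where it was at the start of the episode above 0.025 m).
It fails at once if the gripper touches the friction lining (contact force between the fingers and pad_lining above 1 N).
It fails at once if the arm or the pad knocks against the camera (contact force between any of the arm, the fingers, pad and camera_stand above 2 N).
It fails at once if the pin falls to the bench (height (world z) of pin_mid below 0.025 m).
It also fails if it takes over 51 s, if anything falls off the work surface, if the arm or the gripper's body presses on something with over 40 N, if the wrist force passes 120 N, or if a joint passes its speed limit or range.

## Working session

There is one attempt and no reset: what is moved stays moved. The work goes in short steps, Python scripts to look and compute and a tool call to move; the robot and the scene stay as the last step left them, time stands still between calls to the robot, and variables do not carry over. Pictures are saved under pics/ and viewed, and the job is handed in when it is done.

Besides the shell and the picture viewer there is one more tool, called after "Emit:" in YAML: its name, and indented under it one key for each argument. jog_arm: Moves the arm, as the interface text tells. Its arguments: {"type":"object","properties":{"commands":{"type":"array"},"grip_force":{"type":"number"}},"required":["commands"]}

```bash
mkdir -p pics; ls
python3 - <<'E'
from plant import robot
import cv2,pickle
for n in ("side","top"):
    p=robot.read_camera(n); cv2.imwrite(f"pics/{n}0.png",p["img"]); print(n,p["vfov"],p["cx"],p["cy"],p["extrinsics"].tolist() if hasattr(p["extrinsics"],'tolist') else p["extrinsics"],p["shot"])
    pickle.dump(p,open(f"pics/{n}0.pkl","wb"))
    for t in ["stand","bore_mouth","saddle","pin","pin_grip","pad_tab","camera_stand","lens","pad","old_pad","marker","feeler"]:
        r=robot.pinpoint(t,p)
        print(t,[( [round(d["position"][1]*640,1),round(d["position"][0]*480,1)],round(d["score"],2)) for d in r[:4]])
print(robot.read_state())
E
```

```text
pics
side 43.83961804390707 333.9346134343748 246.16580029184902 [[-0.9404993495994275, -0.33931732088544325, -0.01802024278911958, 0.4180370150530245], [-0.1894856299524198, 0.5677490086332307, -0.8010969100162092, 0.32680577105162756], [0.2820570322551598, -0.7500165457795639, -0.5982633296570188, 0.6437614073028883], [0.0, 0.0, 0.0, 1.0]] 1
stand [([279.9, 359.9], 0.97)]
bore_mouth [([297.7, 336.1], 0.92)]
saddle [([309.1, 293.9], 0.72), ([395.3, 235.2], 0.62), ([410.7, 275.4], 0.27)]
pin [([299.1, 334.6], 0.75), ([363.7, 267.8], 0.68), ([289.0, 349.5], 0.51)]
pin_grip [([369.5, 263.1], 0.75), ([314.8, 338.6], 0.62), ([307.1, 178.9], 0.53)]
pad_tab [([280.5, 313.1], 0.72), ([310.1, 295.6], 0.17)]
camera_stand [([288.4, 236.2], 0.72), ([285.6, 313.0], 0.65), ([308.7, 179.9], 0.17)]
lens [([310.2, 179.5], 0.79)]
pad [([289.2, 347.9], 0.95), ([313.0, 338.8], 0.62), ([280.0, 362.8], 0.34), ([417.5, 333.5], 0.2)]
old_pad [([410.8, 273.6], 0.62)]
marker [([416.4, 335.8], 0.64)]
feeler [([397.7, 233.9], 0.93)]
top 48.00522529985638 323.48190590674864 238.26777470771444 [[0.01752004478732
[... 821 characters left out ...]
4.5, 176.9], 0.28)]
feeler [([420.4, 262.4], 0.6)]
{'t': 1.3, 'q': array([ 1.22459271e+00,  1.30370557e-01,  1.48821176e+00,  9.34159204e-06,
        1.52298310e+00, -8.53656366e-02]), 'dq': array([-0.00040145, -0.0003811 , -0.00116397, -0.00031317, -0.00057045,
        0.00063253]), 'joint_torque': array([ 2.62240119e-04, -5.59754491e+01, -4.92050672e+01,  7.68061448e-02,
        2.28158984e-02, -3.31384899e-05]), 'tool_pos': array([0.15469212, 0.57972447, 0.21864635]), 'orientation': array([-2.49145595e+00, -1.91366402e+00, -2.81203431e-05]), 'force': array([0.13183142, 0.3524033 , 0.50251074]), 'wrist_torque': array([ 0.02286149,  0.00783759, -0.03117739]), 'opening': 0.09288663223121596}
```

View images.

View pics/side0.png

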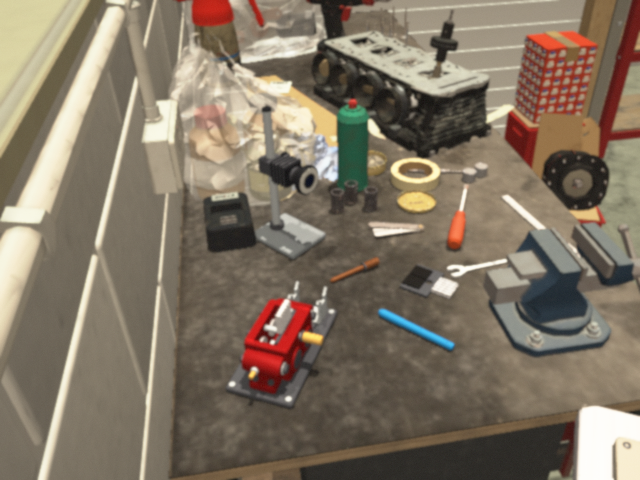

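View pics/top0.png

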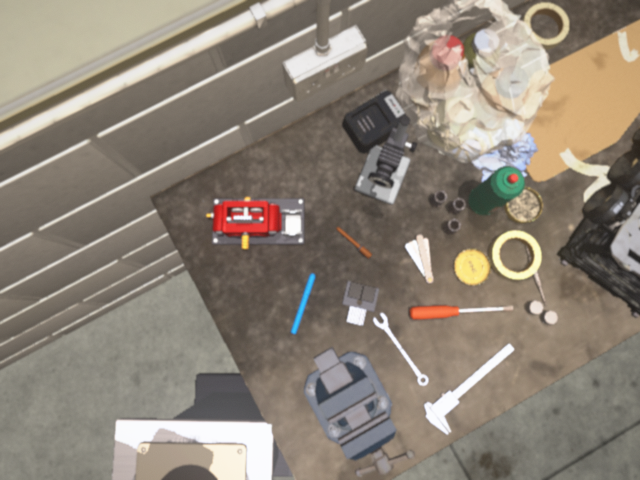

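Run:
```python
import cv2
a=cv2.imread('pics/top0.png');b=cv2.imread('pics/side0.png')
cv2.imwrite('pics/top0c.png',cv2.resize(a[130:330,200:460],None,fx=3,fy=3,interpolation=cv2.INTER_CUBIC))
cv2.imwrite('pics/side0c.png',cv2.resize(b[150:400,220:460],None,fx=2.4,fy=2.4,interpolation=cv2.INTER_CUBIC))
cv2.imwrite('pics/top0d.png',cv2.resize(a[170:290,210:320],None,fx=5,fy=5,interpolation=cv2.INTER_CUBIC))
```

```text
(no output)
```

View pics/top0c.png

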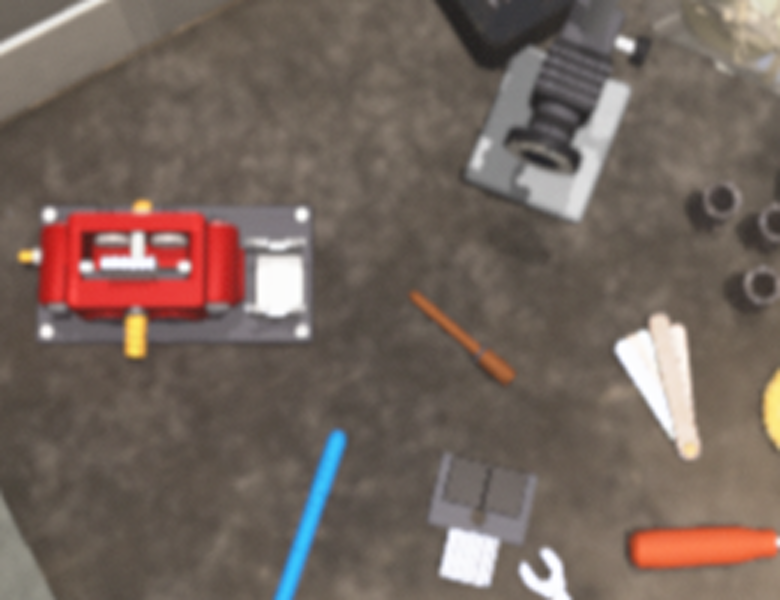

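View pics/side0c.png

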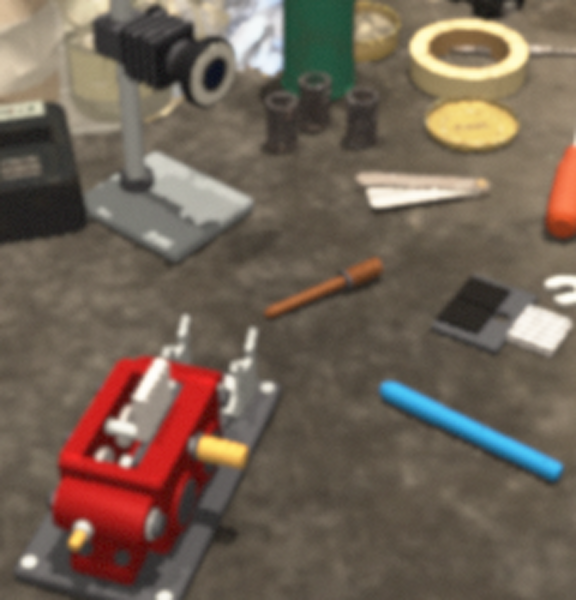

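View pics/top0d.png

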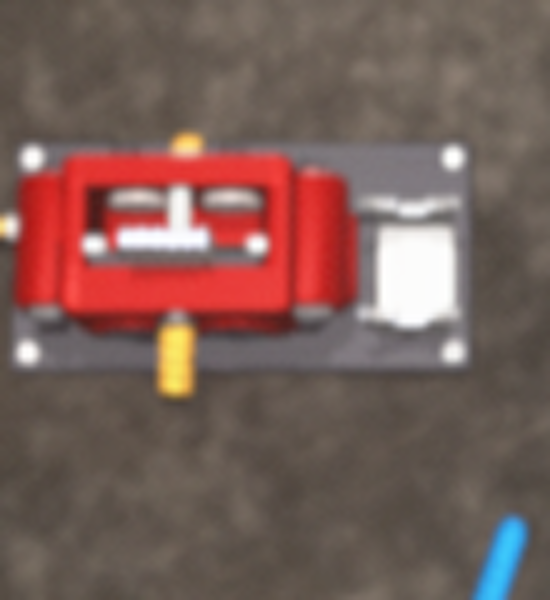

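```bash
cat > h.py <<'E'
import numpy as np,pickle,cv2
P={n:pickle.load(open(f'pics/{n}0.pkl','rb')) for n in('side','top')}
def K(p):
    f=240/np.tan(np.radians(p['vfov'])/2); return np.array([[f,0,p['cx']],[0,f,p['cy']],[0,0,1]])
def proj(n,X):
    p=P[n];E=np.array(p['extrinsics']);X=np.atleast_2d(X)
    c=X@E[:3,:3].T+E[:3,3];u=c@K(p).T;return u[:,:2]/u[:,2:]
def ray(n,uv):
    p=P[n];E=np.array(p['extrinsics']);R=E[:3,:3];o=-R.T@E[:3,3]
    d=R.T@np.linalg.inv(K(p))@np.array([uv[0],uv[1],1]);return o,d
def plane(n,uv,z):
    o,d=ray(n,uv);return o+d*(z-o[2])/d[2]
def tri(a,b):
    o1,d1=ray('top',a);o2,d2=ray('side',b)
    A=np.c_[d1,-d2];s=np.linalg.lstsq(A,o2-o1,rcond=None)[0]
    p,q=o1+d1*s[0],o2+d2*s[1];return (p+q)/2,np.linalg.norm(p-q)
E
python3 - <<'E'
from h import *
np.set_printoptions(precision=4,suppress=True)
for c in [(31,157),(453,157),(27,352),(453,352)]:
    print('screw',plane('top',np.array(c)/5+[210,170],.011))
for c in [(15,145),(467,145),(10,370),(470,370)]:
    print('plate',plane('top',np.array(c)/5+[210,170],.01))
for c in [(28,562),(165,597),(268,388)]:
    print('sidescrew',plane('side',np.array(c)/2.4+[220,150],.012))
print('lens',tri((381.9,184.2),(310.2,179.5)),tri((381.3,180),(308.3,179.6)))
print('bore',tri((248,236.3),(297.7,336.1)),'tab',tri((240.4,219.1),(280.5,313.1)),'grip',tri((244.5,240.7),(314.8,338.6)),'saddle',tri((292.9,223),(309.1,293.9)))
# camera base corners (top z .012)
for c in [(530,45),(630,85),(580,220),(465,180)]:
    print('cbase top',plane('top',np.array(c)/3+[200,130],.012))
for c in [(178,260),(253,202),(165,152),(88,200)]:
    print('cbase side',plane('side',np.array(c)/2.4+[220,150],.012))
E
```

```text
screw [ 0.6038 -0.0238  0.011 ]
screw [ 0.6074 -0.2043  0.011 ]
screw [ 0.5194 -0.0262  0.011 ]
screw [ 0.5228 -0.2064  0.011 ]
plate [ 0.6091 -0.0165  0.01  ]
plate [ 0.613  -0.2102  0.01  ]
plate [ 0.5117 -0.0193  0.01  ]
plate [ 0.5154 -0.2137  0.01  ]
sidescrew [ 0.6023 -0.0222  0.012 ]
sidescrew [ 0.5178 -0.0248  0.012 ]
sidescrew [ 0.5215 -0.2035  0.012 ]
lens (array([ 0.6141, -0.3628,  0.1452]), np.float64(0.0017609289510532595)) (array([ 0.6199, -0.3622,  0.1449]), np.float64(0.0031625323652296313))
bore (array([ 0.5276, -0.0992,  0.0547]), np.float64(0.010470887760239963)) tab (array([ 0.5504, -0.0901,  0.1006]), np.float64(0.0028406282140499297)) grip (array([ 0.5091, -0.0956,  0.0615]), np.float64(0.0063326461515822285)) saddle (array([ 0.5527, -0.191 ,  0.0506]), np.float64(0.0002645686320429527))
cbase top [ 0.7363 -0.3671  0.012 ]
cbase top [ 0.7077 -0.4397  0.012 ]
cbase top [ 0.6068 -0.4031  0.012 ]
cbase top [ 0.6345 -0.3207  0.012 ]
cbase side [ 0.6306 -0.3106  0.012 ]
cbase side [ 0.604  -0.3962  0.012 ]
cbase side [ 0.6963 -0.439   0.012 ]
cbase side [ 0.7265 -0.3583  0.012 ]
```

Run:
```python
from h import *
a=P['top']['img'];b=P['side']['img']
A=cv2.resize(a[125:215,345:425],None,fx=7,fy=7,interpolation=cv2.INTER_CUBIC)[:600]
B=cv2.resize(b[145:265,245:335],None,fx=5,fy=5,interpolation=cv2.INTER_CUBIC)
cv2.imwrite('pics/camA.png',A);cv2.imwrite('pics/camB.png',B)
```

```text
(no output)
```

View pics/camA.png

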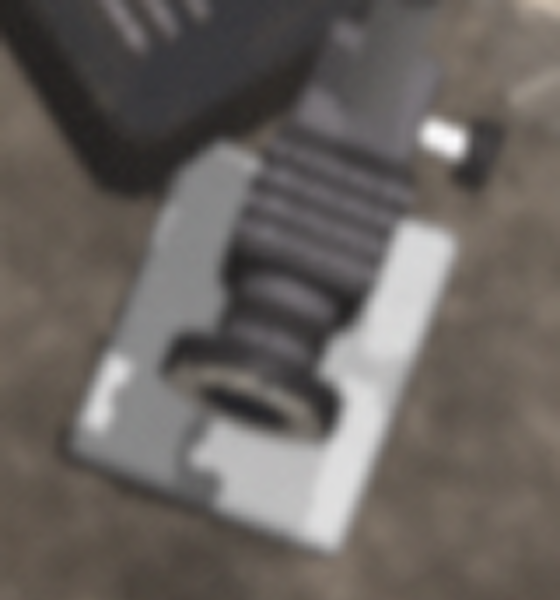

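View pics/camB.png

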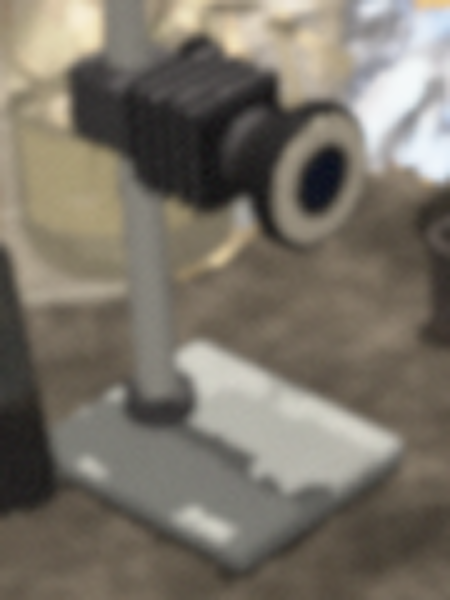

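Run:
```python
from h import *
from scipy.optimize import least_squares
np.set_printoptions(precision=4,suppress=True)
T=np.array([(78,442),(335,545),(455,238),(213,140)])/7+[345,125]
S=np.array([(240,558),(403,445),(195,340),(50,455)])/5+[245,145]
# front-left(y+), front-right(y-), back-right, back-left
loc=np.array([(-55,45,12),(-55,-45,12),(55,-45,12),(55,45,12)])/1e3
def W(p,l):
    c,s=np.cos(p[2]),np.sin(p[2]);return np.c_[p[0]+c*l[:,0]-s*l[:,1],p[1]+s*l[:,0]+c*l[:,1],l[:,2]]
for use in('top','side','both'):
    f=lambda p:np.r_[(proj('top',W(p,loc))-T).ravel()*(use!='side'),(proj('side',W(p,loc))-S).ravel()*(use!='top')]
    r=least_squares(f,[.67,-.38,-.35]);print(use,r.x,np.degrees(r.x[2]),np.abs(r.fun).max())
L,e=tri((381,181.9),(308.4,180.6));print(L,e)
c,s=np.cos(r.x[2]),np.sin(r.x[2]);d=L[:2]-r.x[:2];print('lens local',c*d[0]+s*d[1],-s*d[0]+c*d[1])
# ring horizontal chord: both ends tops
```

```text
top [ 0.6723 -0.3823 -0.3803] -21.789450914829345 2.2242493511300836
side [ 0.6677 -0.3749 -0.3569] -20.450785863551957 3.9344890205289005
both [ 0.6705 -0.3801 -0.3689] -21.1357919412325 4.043267604326843
[ 0.618  -0.3615  0.1433] 0.0003181896509720736
lens local -0.05569969045686235 -0.0016154320275851702
```

Emit:
jog_arm:
  commands: [-1,0,0,0,-5.4,-1,0,0,0,-5.4,-1,0,0,0,-5.4]

```text
t: 1.55
tool_pos: [0.1547, 0.5797, 0.2187]
orientation: [-2.192, -2.251, -0.0]
force: [-0.0, 0.9, 0.0]
opening: 0.0927
```

Emit:
jog_arm:
  commands: [-1,-0.034,0.017,0,0,-1,-0.034,0.017,0,0,-1,-0.034,0.017,0,0,-1,-0.034,0.017,0,0,-1,-0.034,0.017,0,0,-1,-0.034,0.017,0,0,-1,-0.034,0.017,0,0,-1,-0.034,0.017,0,0,-1,-0.034,0.017,0,0,-1,-0.034,0.017,0,0,-1,-0.034,0.017,0,0,-1,-0.034,0.017,0,0,-1,-0.034,0.017,0,0,-1,-0.034,0.017,0,0,-1,-0.034,0.017,0,0,-1,-0.034,0.017,0,0,-1,-0.034,0.017,0,0,0,-0.034,0.017,0,0,0,-0.034,0.017,0,0,0,-0.034,0.017,0,0]

```text
t: 3.22
tool_pos: [0.5101, -0.0947, 0.2188]
orientation: [2.197, 2.245, 0.001]
force: [1.4, 0.1, 0.6]
opening: 0.0772
```

```bash
cat >> h.py <<'E'
from scipy.spatial.transform import Rotation as Rn
ST=np.array([.5623,-.0942]);SY=0.021
def stand(p):
    c,s=np.cos(SY),np.sin(SY);return np.array([ST[0]+c*p[0]-s*p[1],ST[1]+s*p[0]+c*p[1],p[2]])
def rem(target,yaw):
    from plant import robot
    s=robot.read_state();R=Rn.from_rotvec(s['orientation']).as_matrix()
    y=np.degrees(np.arctan2(R[1,0],R[0,0]))
    np.set_printoptions(precision=4,suppress=True)
    print('t',s['t'],'tcp',s['tool_pos'],'yaw',y.round(2),'zax',R[:,2],'open',s['opening'],'F',s['force'])
    print('target',target,'tool shift',R.T@(target-s['tool_pos']),'turn',round(-(yaw-y),2))
E
python3 - <<'E'
from h import *
rem(stand([-.055,0,.042]),91.2)
from plant import robot
for n in("side","top"):
    p=robot.read_camera(n);cv2.imwrite(f'pics/{n}1.png',p['img'])
E
```

```text
t 3.2167 tcp [ 0.5101 -0.0947  0.2188] yaw 91.24 zax [ 0.0006 -0.0001 -1.    ] open 0.07723660330348364 F [1.4275 0.1427 0.6406]
target [ 0.5073 -0.0954  0.042 ] tool shift [-0.0006 -0.003   0.1768] turn 0.04
```

View pics/side1.png

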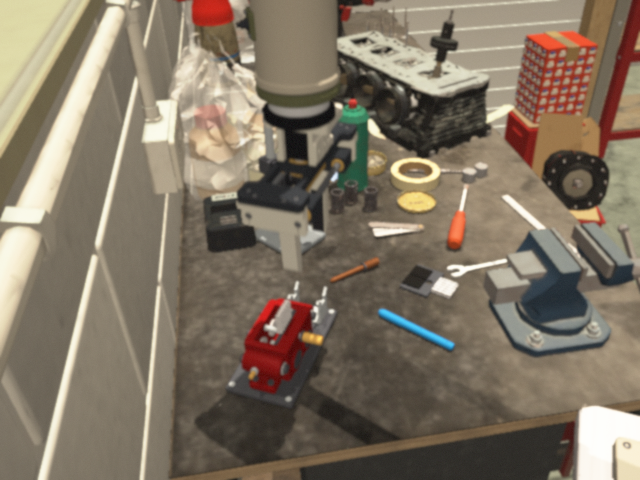

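View pics/top1.png

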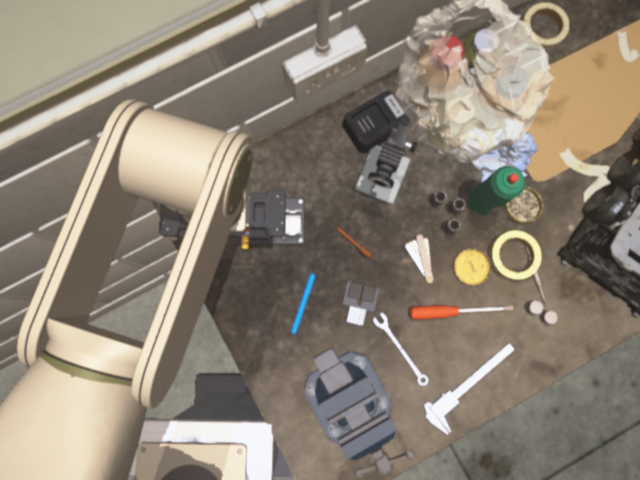

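Candidates: the brass head in the caliper is at top (245,241) and side (312,338). The brown look-alike is at top (354,243) and side (355,270). The yellow fittings are at top (247,199) and (210,215). I choose the ribbed brass head on the caliper's robot-side (-x) face, and the close crop confirms it. Now I descend.

Emit:
jog_arm:
  commands: [0,0,-0.003,0.02,0,0,0,0,0.03,0,0,0,0,0.03,0,0,0,0,0.03,0,0,0,0,0.025,0,0,0,0,0.02,0,0,0,0,0.012,0,0,0,0,0.009,0,0,0,0,0,0]
  grip_force: 15

```text
t: 4.07
tool_pos: [0.5054, -0.0921, 0.0412]
orientation: [-2.195, -2.244, 0.002]
force: [-1.3, 1.1, -0.3]
opening: 0.0466
```

Run:
```python
from h import *
rem(stand([-.055,0,.042]),91.2)
from plant import robot
p=robot.read_camera('side');cv2.imwrite('pics/side2.png',p['img'])
cv2.imwrite('pics/side2c.png',cv2.resize(p['img'][230:400,220:400],None,fx=3.5,fy=3.5,interpolation=cv2.INTER_CUBIC)[:600])
s=robot.read_state();print('tcp px',proj('side',s['tool_pos']),'grasp px',proj('side',s['tool_pos']+[0,0,.019]))
```

```text
t 4.0667 tcp [ 0.5054 -0.0921  0.0412] yaw 91.27 zax [-0.0024  0.0008 -1.    ] open 0.04663266745410226 F [-1.2565  1.0937 -0.2771]
target [ 0.5073 -0.0954  0.042 ] tool shift [-0.0033  0.0018 -0.0008] turn 0.07
tcp px [[314.1102 349.7702]] grasp px [[313.5857 340.1247]]
```

View pics/side2c.png

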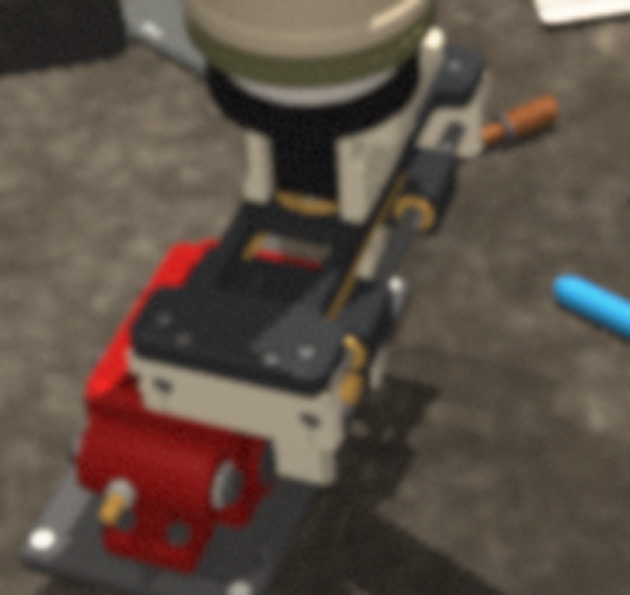

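The gripper hides the pin head in the crop around (313,340), but the pose fits the geometry. I'll trim the position, settle and close.

Emit:
jog_arm:
  commands: [0,-0.003,0.002,0,0,0,0,0,0,0,0,0,0,0,0]

```text
t: 4.37
tool_pos: [0.5099, -0.0962, 0.0442]
orientation: [2.196, 2.244, 0.002]
force: [0.6, 0.8, 0.0]
opening: 0.0465
```

Run:
```python
from h import *
rem(stand([-.055,0,.042]),91.2)
```

```text
t 4.3667 tcp [ 0.5099 -0.0962  0.0442] yaw 91.24 zax [ 0.0025 -0.0008 -1.    ] open 0.04649294620212904 F [0.5665 0.842  0.0119]
target [ 0.5073 -0.0954  0.042 ] tool shift [ 0.0009 -0.0026  0.0022] turn 0.04
```

Emit:
jog_arm:
  commands: [0.2,0,0,0,0,0.2,0,0,0,0,0.2,0,0,0,0]

```text
t: 4.62
tool_pos: [0.5088, -0.0957, 0.043]
orientation: [2.197, 2.245, 0.0]
force: [-0.2, 0.2, -0.0]
opening: 0.0376
```

Run:
```python
from h import *
rem(stand([-.055,0,.042]),91.2)
```

```text
t 4.6167 tcp [ 0.5088 -0.0957  0.043 ] yaw 91.26 zax [ 0.0005 -0.0002 -1.    ] open 0.037559019263726304 F [-0.2019  0.2018 -0.0218]
target [ 0.5073 -0.0954  0.042 ] tool shift [ 0.0004 -0.0015  0.001 ] turn 0.06
```

Good: settled within 1.5 mm. Closing on the head.

Emit:
jog_arm:
  commands: [1,0,-0.001,0.001,0,1,0,0,0,0,1,0,0,0,0,1,0,0,0,0,1,0,0,0,0,1,0,0,0,0]
  grip_force: 15

```text
t: 5.12
tool_pos: [0.5075, -0.0957, 0.0416]
orientation: [-2.197, -2.246, 0.0]
force: [-0.9, -0.6, 0.8]
opening: 0.0136
```

Emit:
jog_arm:
  commands: [1,0,0,0,0,1,0,-0.003,0,0,1,0,-0.006,0,0,1,0,-0.009,0,0,1,0,-0.009,0,0,1,0,-0.009,0,0,1,0,-0.009,0,0,1,0,-0.009,0,0,1,0,-0.009,0,0,1,0,-0.008,0,0,1,0,-0.005,0,0,1,0,-0.003,0,0,1,0,0,0,0,1,0,0,0,0]
  grip_force: 30

```text
t: 6.28
tool_pos: [0.4288, -0.0975, 0.0418]
orientation: [2.197, 2.245, 0.0]
force: [-0.1, -1.6, -1.5]
opening: 0.0128
```

Run:
```python
from h import *
rem(stand([-.134,0,.042]),91.2)
from plant import robot
for n,(r,c,f) in {'side':((230,400),(220,400),3.5),'top':((170,330),(200,360),3.7)}.items():
    p=robot.read_camera(n)
    cv2.imwrite(f'pics/{n}3c.png',cv2.resize(p['img'][r[0]:r[1],c[0]:c[1]],None,fx=f,fy=f,interpolation=cv2.INTER_CUBIC))
```

```text
t 6.2833 tcp [ 0.4288 -0.0975  0.0418] yaw 91.25 zax [ 0.0006 -0.0001 -1.    ] open 0.012847853316445109 F [-0.0941 -1.5864 -1.4751]
target [ 0.4283 -0.097   0.042 ] tool shift [ 0.0005 -0.0005 -0.0002] turn 0.05
```

View pics/side3c.png

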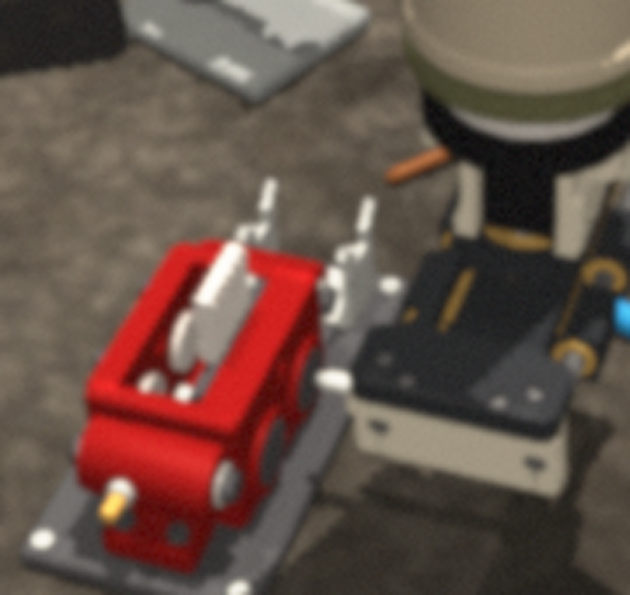

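View pics/top3c.png

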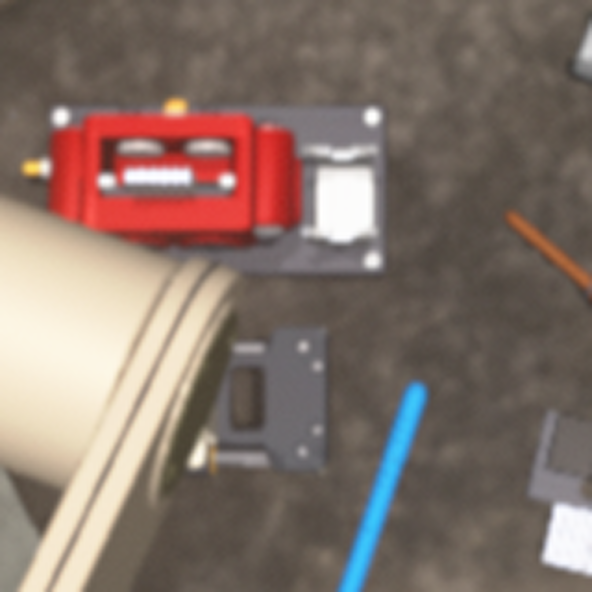

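Emit:
jog_arm:
  commands: [1,0,0,-0.007,0,1,0,0,-0.01,0,1,0,0,-0.008,0,1,-0.01,0,0,0,1,-0.018,0,0,0,1,-0.022,0,0,0,1,-0.022,0,0,0,1,-0.014,0,0,0,1,-0.007,0,0,0,1,0,0,0,0,1,0,0,0,0,1,0,0,0,0]

```text
t: 7.38
tool_pos: [0.4305, -0.1898, 0.0665]
orientation: [-2.196, -2.245, -0.0]
force: [-0.2, 0.3, -1.3]
opening: 0.0126
```

Run:
```python
from h import *
rem(stand([-.058,-.094,.053]),91.2)
from plant import robot
s=robot.read_state();R=Rn.from_rotvec(s['orientation']).as_matrix()
p=robot.read_camera('side')
g=s['tool_pos']+[0,0,.019];print('tip side',proj('side',g+.083*R[:,1]),'shoulder',proj('side',g+.018*R[:,1]),'old tip',proj('side',[.5118,-.0958,.0608]))
print('notches', proj('side',[stand([-.033,-.094,.046]),stand([.013,-.094,.046])]))
cv2.imwrite('pics/side4c.png',cv2.resize(p['img'][250:370,290:430],None,fx=5,fy=5,interpolation=cv2.INTER_CUBIC))
q=robot.read_camera('top')
print('tip top',proj('top',g+.083*R[:,1]),'notches',proj('top',[stand([-.033,-.094,.046]),stand([.013,-.094,.046])]))
cv2.imwrite('pics/top4c.png',cv2.resize(q['img'][190:290,240:340],None,fx=6,fy=6,interpolation=cv2.INTER_CUBIC))
```

```text
t 7.3833 tcp [ 0.4305 -0.1898  0.0665] yaw 91.26 zax [-0.0002  0.0004 -1.    ] open 0.01258291642111891 F [-0.1846  0.3194 -1.27  ]
target [ 0.5063 -0.1894  0.053 ] tool shift [-0.0012  0.0757  0.0135] turn 0.06
tip side [[332.1217 283.001 ]] shoulder [[374.7494 291.6952]] old tip [[310.8339 337.9398]]
notches [[321.8624 300.0775]
 [293.7699 294.0659]]
tip top [[290.0257 239.1154]] notches [[291.6602 233.5719]
 [291.7884 211.6545]]
```

View pics/side4c.png

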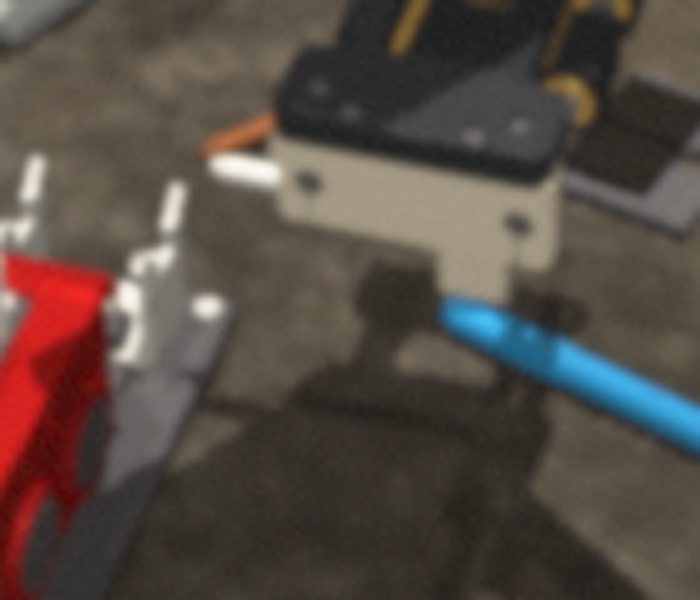

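View pics/top4c.png

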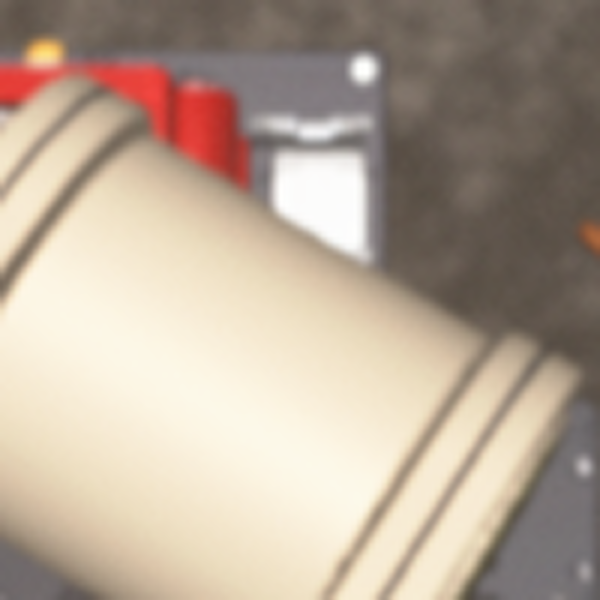

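Emit:
jog_arm:
  commands: [1,-0.002,0.006,0,0,1,0,0.012,0,0,1,0,0.015,0,0,1,0,0.015,0,0,1,0,0.014,0,0,1,0,0.009,0,0,1,0,0.005,0,0,1,0,0,0,0,1,0,0,0.006,0,1,0,0,0.007,0,1,0,0,0.004,0,1,0,0,0,0,1,0,0,0,0,1,0,0,0,0]

```text
t: 8.65
tool_pos: [0.5065, -0.1908, 0.0496]
orientation: [-2.197, -2.245, 0.0]
force: [0.3, 0.1, -0.5]
opening: 0.0126
```

Run:
```python
from h import *
rem(stand([-.058,-.0945,.0275]),91.2)
from plant import robot
s=robot.read_state();R=Rn.from_rotvec(s['orientation']).as_matrix()
p=robot.read_camera('side')
g=s['tool_pos']+[0,0,.019];print('tip side',proj('side',g+.083*R[:,1]),'shoulder',proj('side',g+.018*R[:,1]))
cv2.imwrite('pics/side5c.png',cv2.resize(p['img'][250:350,260:380],None,fx=6,fy=6,interpolation=cv2.INTER_CUBIC))
```

```text
t 8.65 tcp [ 0.5065 -0.1908  0.0496] yaw 91.24 zax [-0.0001  0.     -1.    ] open 0.012557910510739323 F [ 0.3452  0.13   -0.5417]
target [ 0.5063 -0.1899  0.0275] tool shift [ 0.0009 -0.0001  0.0221] turn 0.04
tip side [[285.8472 280.7762]] shoulder [[326.0357 289.1252]]
```

View pics/side5c.png

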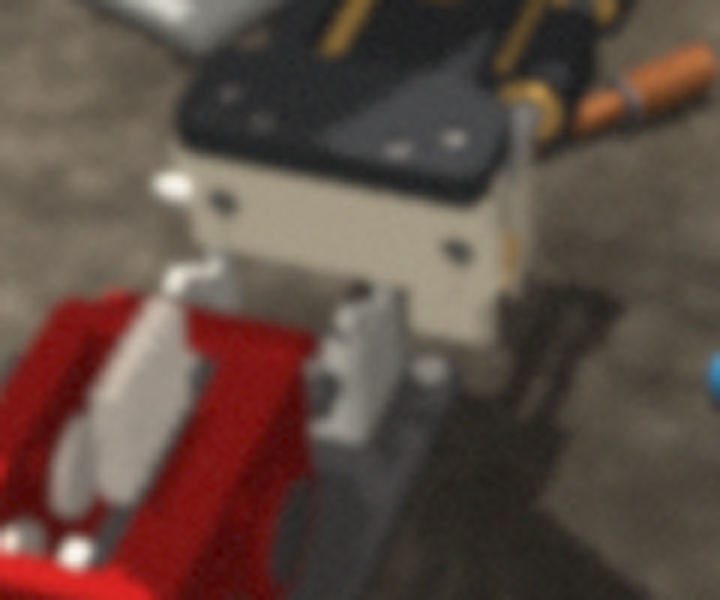

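Emit:
jog_arm:
  commands: [1,0.001,0,0.005,0,1,0,0,0.006,0,1,0,0,0.006,0,1,0,0,0.004,0,1,0,0,0,0,1,0,0,0,0,1,0,0,0,0]

```text
t: 9.28
tool_pos: [0.5067, -0.1898, 0.0286]
orientation: [-2.197, -2.246, 0.0]
force: [0.3, 0.2, -0.9]
opening: 0.0133
```

Run:
```python
from h import *
rem(stand([-.058,-.0945,.027]),91.2)
```

```text
t 9.2833 tcp [ 0.5067 -0.1898  0.0286] yaw 91.26 zax [-0.0001  0.     -1.    ] open 0.013330965784412457 F [ 0.2638  0.1871 -0.8797]
target [ 0.5063 -0.1899  0.027 ] tool shift [-0.0001 -0.0004  0.0016] turn 0.06
```

Emit:
jog_arm:
  commands: [1,0,0,0.0015,0,1,0,0,0,0,1,0,0,0,0]

```text
t: 9.53
tool_pos: [0.5068, -0.1898, 0.0273]
orientation: [2.197, 2.246, 0.0]
force: [-0.4, -0.2, -1.1]
opening: 0.0128
```

Emit:
jog_arm:
  commands: [0.4,0,0,0,0,0.3,0,0,0,0,0.2,0,0,0,0,0.2,0,0,0,0,0.2,0,0,0,0,0.2,0,0,0,0]

```text
t: 10.03
tool_pos: [0.5067, -0.1898, 0.0272]
orientation: [2.197, 2.246, 0.0]
force: [0.0, 0.4, -0.5]
opening: 0.0371
```

Emit:
jog_arm:
  commands: [0.2,0,0,-0.006,0,0.2,0,0,-0.01,0,0.2,0,0,-0.018,0,0.2,0,0,-0.025,0,0.2,0,0,-0.03,0,0.2,0,0,-0.03,0,0.2,0,0,-0.02,0,0.2,0,0,-0.01,0]

```text
t: 10.7
tool_pos: [0.5085, -0.1906, 0.1812]
orientation: [2.193, 2.241, 0.003]
force: [0.5, 0.0, 1.3]
opening: 0.0373
```

Run:
```python
from h import *
from plant import robot
p=robot.read_camera('side')
cv2.imwrite('pics/side6c.png',cv2.resize(p['img'][240:360,260:390],None,fx=5,fy=5,interpolation=cv2.INTER_CUBIC))
m=stand([-.013,-.094,.046]);x=np.array([np.cos(SY),np.sin(SY),0])
for k in(-57,-30,-27,38): print(k,proj('side',m+x*k/1e3), (proj('side',m+x*k/1e3)-[260,240])*5)
rem(m,91.2)
```

```text
-57 [[345.01456259 305.03195739]] [[425.07281293 325.15978694]]
-30 [[328.07001464 301.40592447]] [[340.35007321 307.02962236]]
-27 [[326.20388745 301.00658431]] [[331.01943726 305.03292153]]
38 [[286.56405747 292.52389544]] [[132.82028737 262.61947719]]
t 10.75 tcp [ 0.5088 -0.1908  0.1817] yaw 91.26 zax [ 0.0066 -0.0032 -1.    ] open 0.03700995270234499 F [0.3748 0.3122 2.092 ]
target [ 0.5513 -0.1885  0.046 ] tool shift [0.0018 0.0416 0.136 ] turn 0.06
```

View pics/side6c.png

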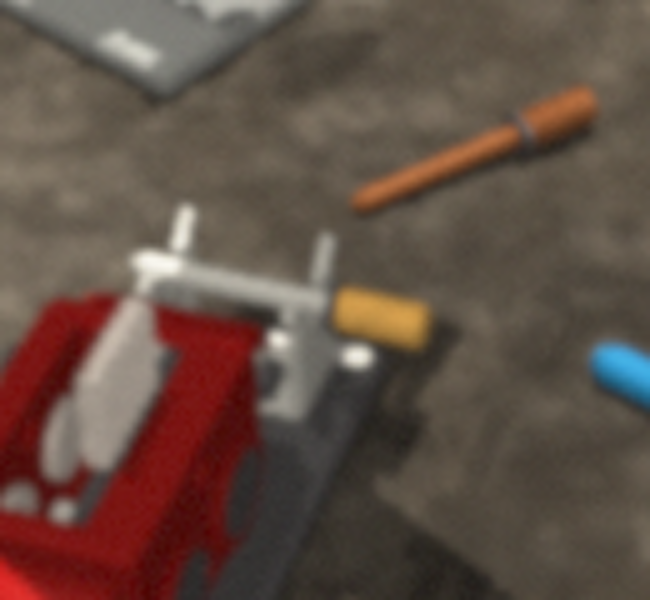

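The pin lies in both notches, with its tip at crop (135,260) and head end at (430,330), where predicted. Next I turn 90° for the pad.

Emit:
jog_arm:
  commands: [0,0,0,0,6.9,0,0,0,0,6.9,0,0,0,0,6.9,0,0,0,0,6.9,0,0,0,0,6.9,0,0,0,0,6.9,0,0,0,0,6.9,0,0,0,0,6.9,0,0,0,0,6.9,0,0,0,0,6.9,0,0,0,0,6.9,0,0,0,0,6.9,0,0,0,0,6.9,0,0,0,0,0]

```text
t: 11.92
tool_pos: [0.506, -0.1894, 0.1747]
orientation: [-3.14, -0.033, 0.003]
force: [-0.4, 1.4, 0.4]
opening: 0.0465
```

Run:
```python
from h import *
rem(stand([-.0118,0,.080]),1.2)
```

```text
t 11.9167 tcp [ 0.506  -0.1894  0.1747] yaw 1.22 zax [-0.0019  0.0009 -1.    ] open 0.04649483645684231 F [-0.4092  1.3576  0.3515]
target [ 0.5505 -0.0944  0.08  ] tool shift [ 0.0467 -0.0939  0.0947] turn 0.02
```

Emit:
jog_arm:
  commands: [0,0.006,-0.011,0,0,0,0.01,-0.021,0,0,0,0.012,-0.024,0,0,0,0.01,-0.021,0,0,0,0.006,-0.012,0,0,0,0.003,-0.005,0,0,0,0,0,0.01,0,0,0,0,0.02,0,0,0,0,0.015,0,0,0,0,0.007,0,0,0,0,0,0,0,0,0,0,0,0,0,0,0,0]

```text
t: 13.0
tool_pos: [0.5515, -0.0952, 0.1251]
orientation: [3.141, 0.042, 0.002]
force: [0.5, 0.2, 0.2]
opening: 0.046
```

Run:
```python
from h import *
rem(stand([-.0118,0,.080]),1.2)
print('tab top pred in top',proj('top',[stand([-.0118,0,.106]),stand([-.0118,.017,.106]),stand([-.0118,-.017,.106])]))
print('side',(proj('side',[stand([-.0118,0,.106]),stand([-.0118,.017,.106]),stand([-.0118,-.017,.106])])-[260,240])*5)
from plant import robot
p=robot.read_camera('side')
cv2.imwrite('pics/side7c.png',cv2.resize(p['img'][240:390,220:360],None,fx=4,fy=4,interpolation=cv2.INTER_CUBIC))
```

```text
t 13.0 tcp [ 0.5515 -0.0952  0.1251] yaw 1.54 zax [ 0.0012 -0.0005 -1.    ] open 0.04599437370000323 F [0.4553 0.1864 0.2262]
target [ 0.5505 -0.0944  0.08  ] tool shift [-0.0011 -0.0008  0.0451] turn 0.34
tab top pred in top [[242.0369 217.8559]
 [233.3085 217.8684]
 [250.7624 217.8435]]
side [[112.407  341.2762]
 [ 87.8327 382.8164]
 [136.2107 301.0389]]
```

View pics/side7c.png

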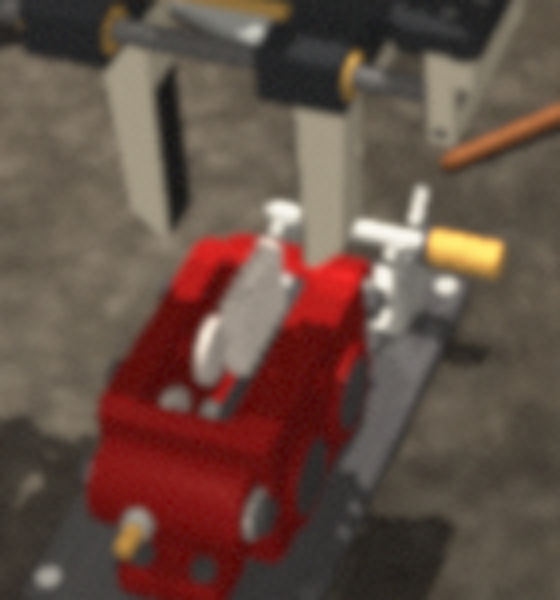

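The picture shows the fingers straddling the tab, at crop (150,150) and (325,180), and the pin still in its saddle. Descending.

Emit:
jog_arm:
  commands: [0,-0.001,-0.001,0.008,0.3,0,0,0,0.014,0,0,0,0,0.012,0,0,0,0,0.007,0,0,0,0,0.004,0,0,0,0,0,0,0,0,0,0,0,0,0,0,0,0,0,0,0,0,0]

```text
t: 13.8
tool_pos: [0.5506, -0.0937, 0.0799]
orientation: [3.141, 0.034, 0.002]
force: [-0.2, -0.4, 0.1]
opening: 0.0462
```

Run:
```python
from h import *
rem(stand([-.0118,0,.080]),1.2)
```

```text
t 13.8 tcp [ 0.5506 -0.0937  0.0799] yaw 1.26 zax [ 0.0012 -0.0003 -1.    ] open 0.046162551782280424 F [-0.2267 -0.4343  0.0839]
target [ 0.5505 -0.0944  0.08  ] tool shift [-0.0002  0.0008 -0.0001] turn 0.06
```

Emit:
jog_arm:
  commands: [1,0,0.0007,0,0,1,0,0,0,0,1,0,0,0,0,1,0,0,0,0,1,0,0,0,0,1,0,0,0,0,1,0,0,0,0,1,0,0,0,0]
  grip_force: 35

```text
t: 14.47
tool_pos: [0.5509, -0.0942, 0.0794]
orientation: [3.141, 0.035, 0.003]
force: [4.0, 0.7, -2.5]
opening: 0.0086
```

Run:
```python
from h import *
rem(stand([-.0118,0,.080]),1.2)
```

```text
t 14.4667 tcp [ 0.5509 -0.0942  0.0794] yaw 1.26 zax [ 0.0017 -0.0001 -1.    ] open 0.008631707584480928 F [ 4.0418  0.6882 -2.5143]
target [ 0.5505 -0.0944  0.08  ] tool shift [-0.0004  0.0002 -0.0006] turn 0.06
```

Emit:
jog_arm:
  commands: [1,0,0,-0.003,0,1,0,0,-0.006,0,1,0,0,-0.006,0,1,0,0,0,0]

```text
t: 14.8
tool_pos: [0.5507, -0.0943, 0.0951]
orientation: [3.141, 0.035, 0.002]
force: [4.1, -0.1, 0.5]
opening: 0.0088
```

Run:
```python
from h import *
rem(stand([-.0118,0,.137]),1.2)
```

```text
t 14.8 tcp [ 0.5507 -0.0943  0.0951] yaw 1.26 zax [ 0.0014 -0.0003 -1.    ] open 0.00878271538248392 F [ 4.0723 -0.1188  0.5262]
target [ 0.5505 -0.0944  0.137 ] tool shift [-0.0002  0.0001 -0.0419] turn 0.06
```

Emit:
jog_arm:
  commands: [1,0,0,-0.005,0,1,0,0,-0.008,0,1,0,0,-0.01,0,1,0,0,-0.01,0,1,0,0,-0.01,0,1,0,0,-0.012,0,1,0,0,-0.014,0,1,0,0,-0.011,0,1,0,0,-0.006,0,1,0,0,-0.003,0,1,0,0,0,0,1,0,0,0,0]

```text
t: 15.8
tool_pos: [0.5498, -0.0942, 0.1826]
orientation: [-3.141, -0.034, 0.001]
force: [-0.3, -0.6, -1.6]
opening: 0.0089
```

Run:
```python
from h import *
yaw=-0.372;L=np.array([.618,-.3615,.144]);x=np.array([np.cos(yaw),np.sin(yaw),0])
t=L-.1*x-.008*x;t[2]=L[2]-.016+.056
rem(t,np.degrees(yaw))
from plant import robot
p=robot.read_camera('side');cv2.imwrite('pics/side8.png',p['img'])
q=robot.read_camera('top');cv2.imwrite('pics/top8.png',q['img'])
```

```text
t 15.8 tcp [ 0.5498 -0.0942  0.1826] yaw 1.26 zax [-0.0008  0.0002 -1.    ] open 0.008896995378124363 F [-0.2624 -0.5722 -1.5739]
target [ 0.5174 -0.3222  0.184 ] tool shift [-0.0374  0.2273 -0.0014] turn 22.57
```

View pics/side8.png

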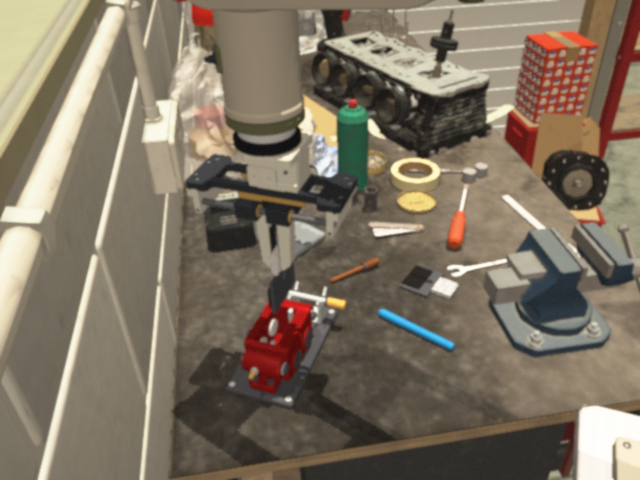

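The pad is out and held at about (280,285), and the pin is still in the saddle at (320,300). Moving to the camera.

Emit:
jog_arm:
  commands: [1,-0.008,0.005,0,0,1,-0.01,0.012,0,0,1,-0.01,0.018,0,0,1,-0.009,0.022,0,0,1,0,0.024,0,0,1,0,0.024,0,0,1,0,0.024,0,0,1,0,0.024,0,0,1,0,0.022,0,0,1,0,0.02,0,0,1,0,0.016,0,0,1,0,0.01,0,0,1,0,0.006,0,0,1,0,0,0,0,1,0,0,0,3.6,1,0,0,0,5,1,0,0,0,5,1,0,0,0,5,1,0,0,0,4,1,0,0,0,0]

```text
t: 17.57
tool_pos: [0.5183, -0.3208, 0.1832]
orientation: [-3.086, 0.585, 0.0]
force: [-0.1, 0.3, -1.6]
opening: 0.009
```

Run:
```python
from h import *
yaw=-0.372;L=np.array([.618,-.3615,.144]);x=np.array([np.cos(yaw),np.sin(yaw),0])
t=L-.1*x-.008*x;t[2]=L[2]-.016+.056
rem(t,np.degrees(yaw))
from plant import robot
for n in('side','top'):
    p=robot.read_camera(n);cv2.imwrite(f'pics/{n}9.png',p['img'])
    for th in('lining_face','lens'):
        print(n,th,[(np.round([d['position'][1]*640,d['position'][0]*480],1),round(d['score'],2)) for d in robot.pinpoint(th,p)[:3]])
    print(proj(n,[L,L-.1*x]))
    I=p['img'];c=proj(n,L-.05*x)[0].astype(int)
    cv2.imwrite(f'pics/{n}9c.png',cv2.resize(I[c[1]-70:c[1]+70,c[0]-80:c[0]+80],None,fx=4,fy=4,interpolation=cv2.INTER_CUBIC));print(c)
```

```text
t 17.5667 tcp [ 0.5183 -0.3208  0.1832] yaw -21.46 zax [-0.      0.0004 -1.    ] open 0.00898432152217698 F [-0.0748  0.3253 -1.5785]
target [ 0.5174 -0.3222  0.184 ] tool shift [-0.0003  0.0017 -0.0008] turn -0.15
side lining_face [(array([355.7, 198.7]), 0.69)]
side lens [(array([308.1, 181.8]), 0.76), (array([353.7, 200. ]), 0.56)]
[[308.2932 180.2265]
 [354.1356 200.5592]]
[330 190]
top lining_face [(array([361.6, 285.2]), 0.21)]
top lens []
[[381.0611 181.8911]
 [361.6781 229.7049]]
[371 205]
```

View pics/side9c.png

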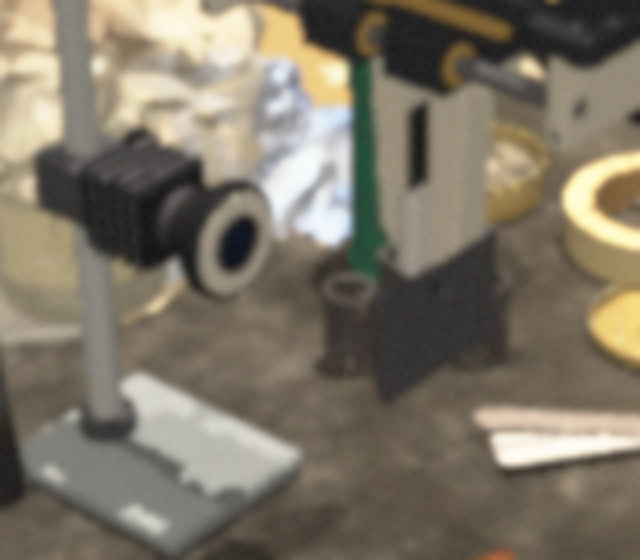

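View pics/top9c.png

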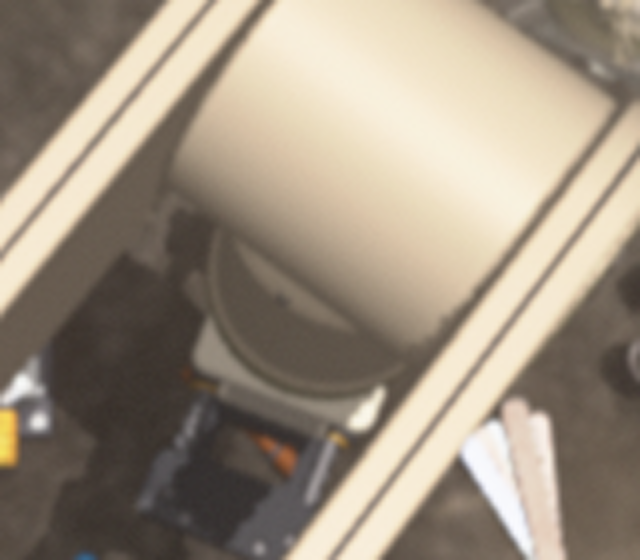

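View pics/side9.png

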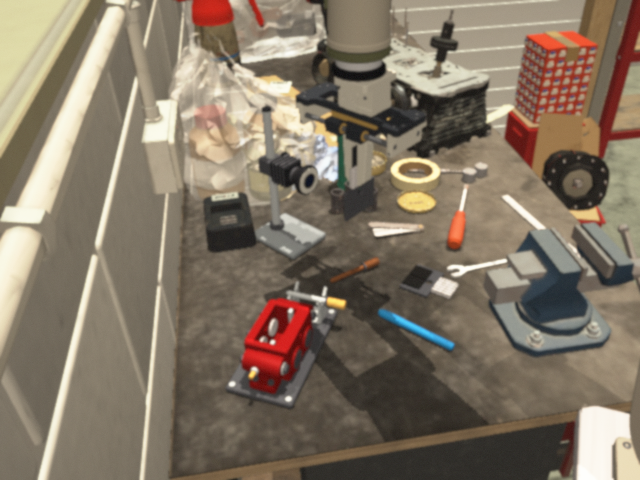

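Run:
```python
from h import *
yaw=-0.3746;x=np.array([np.cos(yaw),np.sin(yaw),0]);y=np.array([-x[1],x[0],0]);z=np.array([0,0,1.])
g=np.array([.5183,-.3208,.1832+.019]);o=g-.002*x-.075*z
for dy,dz in((34,0),(-34,0),(34,50),(-34,50),(0,38)):
    print(dy,dz,((proj('side',o-.0025*x+y*dy/1e3+z*dz/1e3)-[250,120])*4).round())
```

```text
34 0 [[382. 407.]]
-34 0 [[490. 335.]]
34 50 [[381. 298.]]
-34 50 [[493. 228.]]
0 38 [[438. 289.]]
```

Run:
```python
import cv2
I=cv2.imread('pics/side9.png')
cv2.imwrite('pics/s9z.png',cv2.resize(I[160:230,330:390],None,fx=8,fy=8,interpolation=cv2.INTER_CUBIC))
```

```text
(no output)
```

View pics/s9z.png

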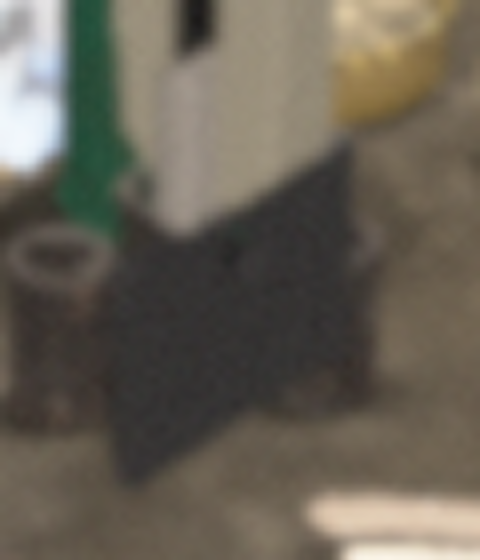

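The plate corners match the prediction to within 1 px: bottom-left at crop (125,487), top-right at (350,145), hole at (232,250). That means no slip or roll. One small trim, a settle, a last check, and then I hand in.

Emit:
jog_arm:
  commands: [1,0,0.0015,-0.0005,0,1,0,0,0,0,1,0,0,0,0,1,0,0,0,0,1,0,0,0,0,1,0,0,0,0,1,0,0,0,0,1,0,0,0,0]

```text
t: 18.53
tool_pos: [0.5175, -0.3234, 0.1836]
orientation: [-3.087, 0.582, 0.0]
force: [0.0, -0.5, -1.7]
opening: 0.0084
```

Run:
```python
from h import *
from plant import robot
rem(np.array([.5174,-.3222,.184]),np.degrees(-.372))
p=robot.read_camera('side')
cv2.imwrite('pics/side10c.png',cv2.resize(p['img'][150:350,260:400],None,fx=3,fy=3,interpolation=cv2.INTER_CUBIC))
print('dq',np.abs(robot.read_state()['dq']).max())
```

```text
t 18.5333 tcp [ 0.5175 -0.3234  0.1836] yaw -21.34 zax [-0.  0. -1.] open 0.008432453998305214 F [ 0.0496 -0.5061 -1.6916]
target [ 0.5174 -0.3222  0.184 ] tool shift [-0.0005 -0.001  -0.0004] turn -0.02
dq 0.0022390590249227447
```

View pics/side10c.png

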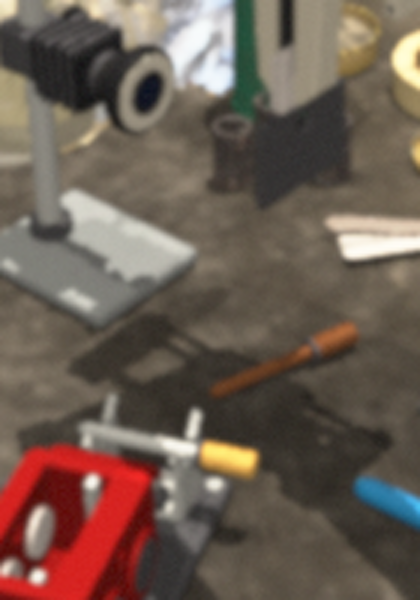

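The pad hangs still before the lens at crop (300,145), and the pin lies in both notches with its head to -x at (230,458). Handing in.

Run:
```python
from plant import robot
print(robot.close_job())
```

```text
the job is handed in; nothing more can be done
None
```

I finished the job and handed it in at about 18.6 s of the 51 s allowed; the hand-in gives no verdict. The brass-headed pin was drawn out and laid in both saddle notches, head still to the caliper's -x side. The pad was then lifted straight out and is held in front of the inspection camera, tab up and lining toward the lens.

**Last checks**
- **Holding point:** the tool is about 1 mm from the computed point for 100 mm in front of the lens. Yaw is -21.3°, matching the estimated camera direction, and the tool points straight down.
- **Pad:** before a last 1.5 mm trim, the visible plate corners and pin hole were within about 1 pixel of prediction, so no slip or roll showed. It is steady in the grip, with joint speeds of about 0.002 rad/s.
- **Pin and bystanders:** the pin was still in both notches in the last picture. The old pad, pen and feeler gauge were not approached, though I did not measure their positions again.

**Disagreements and limits**
- **Camera direction:** the two views gave it 1.3° apart (-21.8° and -20.5°). The side-view corner fit was only good to about 4 pixels.
- **Lens and lining:** repeated readings of the lens position agreed to within a few mm. The side camera's lining reading agreed within 2 to 3 pixels. From above, the arm hid the pad and lens, and the one weak lining detection there (score 0.21) was off, so I ignored it.

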